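Roll the blue-capped vial onto the reading line

TASK

Two capped vials lie on the white reading card, one on each side of its black line. Without gripping or lifting it, push the blue-capped vial sideways with the fingertips, keeping them clear of the card, so that it rolls gently over the card until it rests right on top of the black line and along it, roughly midway along the line, then let go of it. Leave the red-capped vial and the two dropper bottles where they are.

Things in the scene. Friction and masses are not known exactly. Their poses are not given: they have to be found in the camera images.
- card: White plastic reading card, a flat board 200 mm (own x) by 320 mm (own y) and 8 mm thick, fixed to the black bench; origin at the centre of its underside, top face 8 mm above the bench. A black line 5 mm wide and 170 mm long runs along its own x through the middle (own y = 0). It may be turned a little on the bench; grey stripes mark its two short ends.
- line_mid (a point): Middle of the black line, on the card's top face; axes as the card's: x along the line, y square to it, z up.
- blue_vial: Vial to roll: a lying cylinder 28 mm in diameter, 96 mm long, about 60 g, slippery brown glass with a white band; the last 20 mm at its +x end are a blue cap, same diameter. Origin mid-length on its axis 14 mm above the card; own x along the axis to the cap, y and z turn as it rolls. Starts 70 to 110 mm from the line, on either side, up to 0.07 rad askew. Pushed slowly and left, it stops in 3 mm.
- red_vial: A second vial, the same in size and make but with a red cap; it lies 70 to 110 mm from the line on the other side of it. Leave it alone. Origin and axes as for the blue one.
- dropper_a: Standing white dropper bottle, 29 mm in diameter, 73 mm tall with its red tip, on the bench just beyond the card's far (+x) edge. Origin at the centre of its underside. Leave it alone.
- dropper_b: A second such dropper bottle, as dropper_a.
Mind the look-alikes: they are no part of the job. Leave any turquoise look-alike of the blue_vial alone.

How it is judged (in metres and radians):
On the way, in this order (a step that is already met when the one before it is completed fails the run):
1. the blue-capped vial has rolled over (its upper side faces down) while lying on the card (angle between blue_vial's own z axis and vertical above 2.3 rad and height (world z) of blue_vial below 0.026 m), for 0.02 s.
2. the blue-capped vial lies on the line (y of blue_vial in the frame of card between -0.006 and 0.006 m and x of blue_vial in the frame of card between -0.04 and 0.04 m and angle between the x axis of blue_vial and the x axis of card, either way round below 0.12 rad and height (world z) of blue_vial between 0.018 and 0.026 m), for 0.1 s.
At the end, for the whole second after the job is handed in: The blue-capped vial lies still on the card with its middle within 6 mm of the black line (across it) and within 40 mm of the line's middle (along it), its axis within 0.12 rad of the line; the red-capped vial and both dropper bottles are within 12 mm of where they began (all of step 2 and linear speed of blue_vial below 0.01 m/s and angular speed of blue_vial below 0.5 rad/s and distance of each of red_vial, dropper_a, dropper_b from where it was at the start of the episode below 0.012 m); the robot touches nothing.
It fails at once if the blue-capped vial is lifted, tipped up or leaves the card (height (world z) of blue_vial above 0.03 m or height (world z) of blue_vial below 0.017 m or angle between blue_vial's own x axis and vertical below 1.27 rad or angle between blue_vial's own x axis and vertical above 1.87 rad).
It fails at once if the blue-capped vial is handled roughly: faster than 0.35 m/s, or pressed with more than 40 N (linear speed of blue_vial above 0.35 m/s or contact force between the fingers and blue_vial above 40 N).
It fails at once if the fingers touch the card (over 1 N) (contact force between the fingers and card above 1 N).
It fails at once if the red-capped vial is moved more than 12 mm (distance of red_vial from where it was at the start of the episode above 0.012 m).
It fails at once if a dropper bottle is moved more than 12 mm or knocked over (distance of any of dropper_a, dropper_b from where it was at the start of the episode above 0.012 m or angle between any of dropper_a, dropper_b's own z axis and vertical above 0.5 rad).
It also fails if it takes over 48 s, if anything falls off the work surface, if the arm or the gripper's body presses on something with over 40 N, if the wrist force passes 120 N, or if a joint passes its speed limit or range.

ROBOT

A 7-joint arm with a two-finger parallel gripper is mounted at the origin on the work surface. World frame = base frame: x ahead of the robot, y to its left, z up, the work surface at z = 0. Lengths are in mm, angles in rad, forces in N, time in s.
With the tool pointing down it reaches from about 400 to 875 mm from the base axis. Payload 4.4 kg.
Tool frame: the origin (TCP) lies at the very end of the fingers, on their centre line; the grasp point (between the pads) lies ctrl.grip_depth behind it (ctrl.grip_depth is the distance from the TCP to the grasp point, in mm); z points along the fingers, y is the direction in which the jaws open and shut (so a half turn about z gives the same grasp; the last joint's range is limited). The gripper opens to 85 mm and grips with 20 to 120 N. Pads are 22 mm wide; open, the fingers measure 114 mm over their backs; the gripper's body (76 mm by 85 mm) begins 54 mm behind the grasp point. The pads swing forward as they close: fully open they stand 13 mm farther back than shut.
Start: joints at [-1.207, 0.628, 0.038, 1.517, -0.027, 0.996, -0.02], TCP at [270.827, 590.907, 231.313] pointing down, gripper open.
Joint ranges: [-3.06, 3.06], [-0.37, 2.12], [-1.25, 1.32], [0.18, 2.47], [-1.1, 4.24], [0.23, 1.98], [-2.94, 2.94]. Speed limits (rad/s): [2.57, 2.57, 3.14, 3.14, 3.14, 3.14, 3.14].

INTERFACE

Orientations are given as [roll, pitch, yaw] about the fixed x, y, z axes, in that order (R = Rz(yaw) Ry(pitch) Rx(roll)).
In Python, from cell import ctrl gives the robot as it stands.
- The arm moves only by the tool servo_tool, never from a script. Its argument "commands" is one flat list of numbers, 5 for each row, row after row: the shift along the tool's x, y, z in units of 25 mm (1.0 is 25 mm), then the turn about the tool's z in units of 6 degrees (1.0 is 6 degrees), then the closure, from 0 (fully open) to 1 (shut). In form: [tx, ty, tz, twist, gripper, tx, ty, tz, twist, gripper, ...]. A call has 1 to 10 rows; each row is the pose to reach, as a shift and turn from the pose commanded when the call began, along the tool's axes at that moment; what a row does not reach only later rows make up. A row lasts 1/12 s, in which the tool goes at most 41.7 mm and 7.16 degrees, less where a joint would pass 70% of its speed; a pose out of reach is approached as far as the arm can. A call with a gripper value outside its range is refused whole. The fingers move at their own pace and stop on an object; the grip force is fixed at half the most. Time passes only in rows, so rows that repeat a pose let the fingers close. It gives the time, the measured TCP pose, the force and the opening at its end, in the units of the state.
- ctrl.read_state(): the state, without advancing time (a new reading comes with each control period).
- ctrl.get_image(name): name is "scene" or "top"; returns a dict with "img" (480x640x3 uint8, blue, green, red), "K" (3x3 intrinsics, pixels), "dist_coeffs" ([k1, k2, p1, p2, k3] as OpenCV has them; the pictures are not rectified), "T" (4x4, takes a point from camera to world coordinates). Camera axes: x right, y down, z forward; pixel columns grow to the right and rows downward; lengths in mm; the calibration is good to about 2 mm. A picture is of the moment at which its call begins. There is no depth.
- ctrl.finish_job(): hands the job in, once; it reports no verdict.
The state is a dict: "clock": time; "qpos": joint angles; "qd": joint speeds; "tau": joint torques, N m; "eef_pos": TCP position; "tool_rot": TCP orientation; "force": force on the tool from outside, world axes, zero at the start; "torque": the same for the moment, N m; "width": finger opening in mm.
Only numpy, scipy, OpenCV 4.12 (cv2) and the standard library are available. Lean on these libraries where they do the work, as an engineer would, in place of code of your own. Each camera call takes 0.05 s, during which the arm holds its last target.

## Working session

There is one attempt and no reset: what is moved stays moved. The work goes in short steps, Python scripts to look and compute and a tool call to move; the robot and the scene stay as the last step left them, time stands still between calls to the robot, and variables do not carry over. Pictures are saved under pics/ and viewed, and the job is handed in when it is done.

Besides the shell and the picture viewer there is one more tool, called as name(argument=value, ...) on one line, values as JSON. servo_tool: Moves the arm, as the interface text tells. Its arguments: {"type":"object","properties":{"commands":{"type":"array","items":{"type":"number"}}},"required":["commands"]}

```bash
ls; mkdir -p pics
python3 - <<'E'
from cell import ctrl
import cv2,pickle
s=ctrl.read_state();print(s, ctrl.grip_depth)
d={}
for n in("scene","top"):
    r=ctrl.get_image(n);d[n]=r;cv2.imwrite(f"pics/{n}0.png",r["img"]);print(n,r["K"],r["dist_coeffs"],r["T"])
pickle.dump(d,open("im0.pkl","wb"))
E
```

```text
pics
{'clock': 0.0, 'qpos': array([-1.20679928,  0.62932253,  0.0384456 ,  1.51838552, -0.02698605,
        0.99631969, -0.0200028 ]), 'qd': array([-2.19899175e-05,  1.51054464e-03,  1.33103964e-03,  1.21866490e-03,
       -1.19542464e-03, -5.09415753e-04, -1.36473693e-03]), 'tau': array([-4.58828654e-04, -5.63405550e+01,  1.22619331e+00, -1.93453985e+01,
        1.10767601e-02,  1.02163132e-02,  9.24133047e-06]), 'eef_pos': array([270.55922339, 590.31019565, 230.39886703]), 'tool_rot': array([-3.13967608e+00,  3.84794527e-05,  2.71179709e+00]), 'force': array([0.07521002, 0.81100576, 0.34554682]), 'torque': array([ 0.04084799, -0.01672062, -0.01482129]), 'width': 85.65014475826737} 18.700000000000003
scene [[481.35252393   0.         320.41901313]
 [  0.         481.35252393 242.05569164]
 [  0.           0.           1.        ]] [-0.00934348  0.          0.          0.          0.        ] [[ 1.14367392e-01  8.26073665e-01 -5.51835482e-01  1.02443324e+03]
 [ 9.93379039e-01 -8.90155070e-02  7.26245502e-02 -5.48033377e+01]
 [ 1.08713132e-02 -5.56487681e-01 -8.30784735e-01  7.66688929e+02]
 [ 0.00000000e+00  0.00000000e+00  0.00000000e+00  1.00000000e+00]]
top [[489.00715055   0.         320.77670022]
 [  0.         489.00715055 244.26367178]
 [  0.           0.           1.        ]] [-0.08382092  0.          0.          0.          0.        ] [[ 1.19848033e-02 -9.94652200e-01  1.02583458e-01  4.51288815e+02]
 [-9.99917366e-01 -1.23985460e-02 -3.39653345e-03  5.26150142e+00]
 [ 4.65025519e-03 -1.02534274e-01 -9.94718602e-01  8.74706621e+02]
 [ 0.00000000e+00  0.00000000e+00  0.00000000e+00  1.00000000e+00]]
```

View pics/scene0.png

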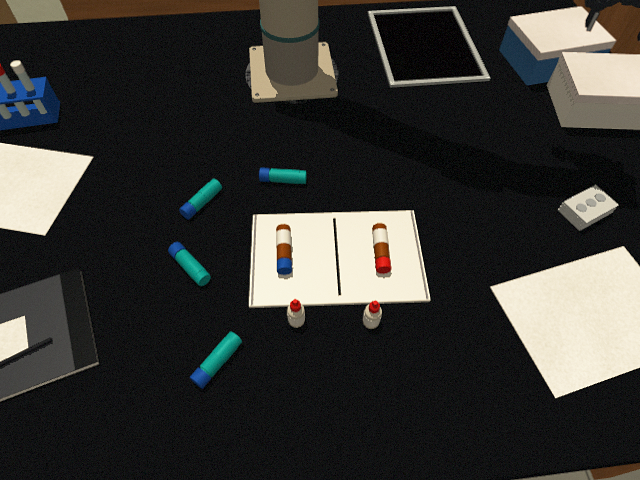

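View pics/top0.png

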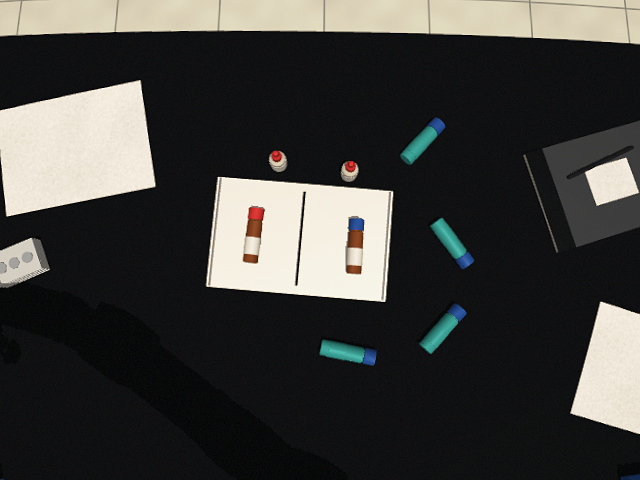

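The blue-capped brown vial is at top (355,245) and scene (284,249). The red-capped one is at top (254,235). Four turquoise look-alikes lie off the card: top (423,141), (452,243), (443,329) and (348,352). Only the brown-and-white one on the card fits. Next I'll measure and take an enlarged crop.

```bash
cat > h.py <<'E'
import cv2,numpy as np
def ray(r,uv):
    uv=np.asarray(uv,float).reshape(-1,1,2)
    n=cv2.undistortPoints(uv,r["K"],r["dist_coeffs"]).reshape(-1,2)
    d=np.c_[n,np.ones(len(n))]@r["T"][:3,:3].T
    return r["T"][:3,3],d
def plane(r,uv,z):
    o,d=ray(r,uv); return (o+d*((z-o[2])/d[:,2])[:,None])[:,:2]
def proj(r,P):
    T=np.linalg.inv(r["T"]);rv,_=cv2.Rodrigues(T[:3,:3])
    return cv2.projectPoints(np.asarray(P,float).reshape(-1,1,3),rv,T[:3,3],r["K"],r["dist_coeffs"])[0].reshape(-1,2)
def biggest(m):
    c,_=cv2.findContours(m,cv2.RETR_EXTERNAL,cv2.CHAIN_APPROX_NONE);return max(c,key=cv2.contourArea)
def card(r,guess=(560,0)):
    """card from contour: flood area about guess"""
    im=r["img"];hsv=cv2.cvtColor(im,cv2.COLOR_BGR2HSV)
    m=(hsv[...,2]>60).astype(np.uint8)
    m=cv2.morphologyEx(m,cv2.MORPH_OPEN,np.ones((3,3)))
    return m
E
python3 - <<'E'
import pickle;from h import *
d=pickle.load(open("im0.pkl","rb"))
for n,box in(("top",(200,170,400,310)),("scene",(240,200,440,315))):
    r=d[n];x0,y0,x1,y1=box;im=r["img"][y0:y1,x0:x1];hsv=cv2.cvtColor(im,cv2.COLOR_BGR2HSV)
    H,S,V=[hsv[...,i].astype(int) for i in range(3)]
    off=np.array([x0,y0])
    w=((V>130)&(S<60)).astype(np.uint8)
    w=cv2.morphologyEx(w,cv2.MORPH_CLOSE,np.ones((15,15)))
    nc,lab,st,_=cv2.connectedComponentsWithStats(w);k=1+np.argmax(st[1:,4]);
    c=biggest((lab==k).astype(np.uint8)).reshape(-1,2)+off
    P=plane(r,c,8); R=cv2.minAreaRect(P.astype(np.float32)); print(n,"card rect",R)
    inner=cv2.erode((lab==k).astype(np.uint8),np.ones((9,9)))
    # line
    cx=inner*(V<90)*(S<90)
    cnt=[k for k in cv2.findContours(cx.astype(np.uint8),cv2.RETR_EXTERNAL,cv2.CHAIN_APPROX_NONE)[0]]
    b=max(cnt,key=lambda k:cv2.minAreaRect(k)[1][0]+cv2.minAreaRect(k)[1][1])
    mm=np.zeros(cx.shape,np.uint8);cv2.drawContours(mm,[b],-1,1,-1);ys,xs=np.nonzero(mm)
    L=plane(r,np.c_[xs,ys]+off,8);R=cv2.minAreaRect(L.astype(np.float32));f=cv2.fitLine(L.astype(np.float32),cv2.DIST_L2,0,.01,.01).ravel()
    print(" line",R,f, np.arctan2(f[1],f[0]))
    # vials: saturated pixels (brown+cap) 
    brown=(S>120)&(V>40)&(((H<25)|(H>170)))
    blue=(S>120)&(V>40)&(H>100)&(H<130)
    for nm,m in(("brownred",brown),("blue",blue)):
        nc,lab2,st,ce=cv2.connectedComponentsWithStats(m.astype(np.uint8))
        for i in range(1,nc):
            if st[i,4]>60:
                print("  ",nm,st[i],ce[i]+off)
    cv2.imwrite(f"pics/crop_{n}.png",cv2.resize(im,None,fx=3.5,fy=3.5,interpolation=cv2.INTER_CUBIC))
E
```

```text
top card rect ((567.5866088867188, 38.56535339355469), (344.4088134765625, 232.32717895507812), 85.9901351928711)
 line ((614.1484375, 34.90571975708008), (3.122676134109497, 42.1302604675293), 86.01815795898438) [ 9.984448e-01 -5.574893e-02  6.146202e+02  3.479901e+01] -0.055777848
   brownred [ 46  37  18  31 419] [254.63484487 221.6300716 ]
   brownred [148  60  15  18 241] [355.41908714 238.53526971]
   brownred [ 43  84  15   9 109] [250.30275229 257.99082569]
   brownred [147  95  14   9 107] [353.56074766 269.03738318]
   blue [149  49  15  11 159] [356.06289308 223.99371069]
scene card rect ((563.3348999023438, 37.135833740234375), (319.4583740234375, 224.4787139892578), 85.84647369384766)
 line ((551.6253051757812, 37.91836929321289), (3.9083471298217773, 165.30104064941406), 85.8507080078125) [ 9.9754894e-01 -6.9972582e-02  5.5393176e+02  3.7931343e+01] -0.07002981
   brownred [132  23  14   8  61] [378.31147541 225.83606557]
   brownred [36 24 14  7 63] [282.49206349 226.82539683]
   brownred [ 37  43  15  17 194] [283.46391753 250.5       ]
   brownred [134  42  17  32 436] [381.90366972 257.75688073]
   brownred [ 50  99  11  13 112] [295.0625     305.38392857]
   brownred [129 101  11  13 112] [373.875      306.69642857]
   blue [ 37  58  15  16 219] [283.83561644 265.67579909]
```

View pics/crop_top.png

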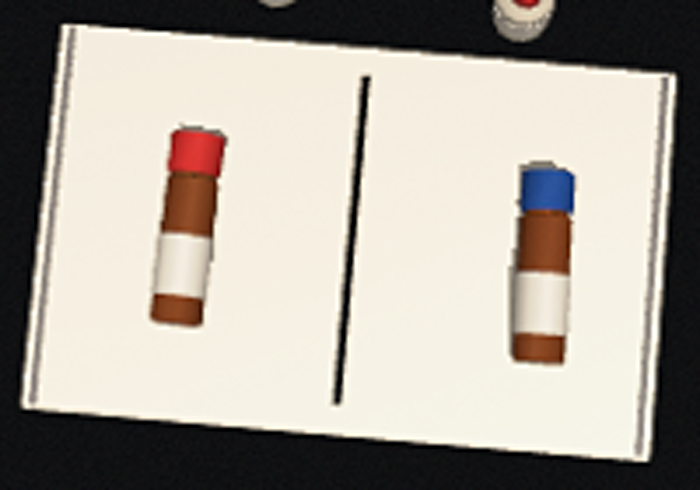

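The crop confirms it: brown glass, white band and blue cap at crop (545,262), on the −y side of the line, with its cap pointing away from the robot. Next I'll get accurate positions.

```bash
cat >> h.py <<'E'
BOX={"top":(200,170,400,310),"scene":(240,200,440,315)}
def measure(r,n,verbose=True):
    x0,y0,x1,y1=BOX[n];im=r["img"][y0:y1,x0:x1];hsv=cv2.cvtColor(im,cv2.COLOR_BGR2HSV)
    H,S,V=[hsv[...,i].astype(int) for i in range(3)];off=np.array([x0,y0])
    out={}
    # line: thin dark component
    dark=((V<110)&(S<110)).astype(np.uint8)
    nc,lab,st,ce=cv2.connectedComponentsWithStats(dark,connectivity=8)
    best=None
    for i in range(1,nc):
        ys,xs=np.nonzero(lab==i)
        if len(xs)<60: continue
        P=plane(r,np.c_[xs,ys]+off,8).astype(np.float32);R=cv2.minAreaRect(P)
        if min(R[1])<9 and 100<max(R[1])<190:
            f=cv2.fitLine(P,cv2.DIST_L2,0,.01,.01).ravel();u=f[:2]*np.sign(f[0]);t=(P-f[2:])@u
            out["line"]=(f[2:]+u*(t.max()+t.min())/2,np.arctan2(u[1],u[0]),t.max()-t.min())
    col=((S>120)&(V>40)&((H<25)|(H>170)|((H>100)&(H<130)))).astype(np.uint8)
    blue=((S>120)&(V>40)&(H>100)&(H<130)).astype(np.uint8)
    m=cv2.morphologyEx(col,cv2.MORPH_CLOSE,np.ones((25,3)))
    nc,lab,st,ce=cv2.connectedComponentsWithStats(m)
    for i in range(1,nc):
        if st[i,4]<400: continue
        sel=lab==i;nm="blue" if (blue&sel).sum()>60 else "red"
        c=biggest(sel.astype(np.uint8)).reshape(-1,2)+off
        P=plane(r,c,22).astype(np.float32);R=cv2.minAreaRect(P)
        b=cv2.boxPoints(R);e=[b[1]-b[0],b[2]-b[1]];e=max(e,key=np.linalg.norm);e=e*np.sign(e[0])
        out[nm]=(np.array(R[0]),np.arctan2(e[1],e[0]),R[1])
    if verbose:
        for k,v in out.items(): print(n,k,np.round(v[0],1),round(float(v[1]),4),np.round(v[2],1))
    return out
E
python3 - <<'E'
import pickle;from h import *
d=pickle.load(open("im0.pkl","rb"))
for n in("top","scene"): measure(d[n],n)
r=d["top"]
c=np.array([(62,24),(676,73),(650,460),(22,407)])/3.5+[200,170]
P=plane(r,c,8);print(np.round(P,1),P.mean(0))
print("droppers scene base", )
E
```

```text
top red [555.3 121.9] -0.1015 [26.2 97.1]
top blue [537.6 -57.8] -0.0413 [25.3 95.7]
scene line [550.5  38.3] -0.0716 167.7
scene red [553.1 120.7] -0.1044 [ 27.6 110.6]
scene blue [535. -59.] -0.0435 [ 25.9 108.7]
[[ 661.4  190.9]
 [ 639.4 -127.4]
 [ 440.6 -113.6]
 [ 463.2  204.4]] [551.14575179  38.57764899]
droppers scene base
```

servo_tool(commands=[-1,-1,0,0.6,0,-2,-2,0,1.2,0,-3,-3,0,1.8,0.1,-4.1,-4.1,0,2.4,0.2,-5.2,-5.2,0,3,0.3,-6.3,-6.3,0,3.6,0.4,-7.4,-7.3,0,4.2,0.5,-8.5,-8.4,0,4.8,0.55,-9.5,-9.4,0,5.4,0.55,-10.5,-10.4,0,5.8,0.55])

```text
clock: 0.93
eef_pos: [401.2, 243.2, 231.2]
tool_rot: [-3.141, 0.0, 2.101]
force: [1.0, 0.8, 0.4]
width: 38.3
```

servo_tool(commands=[-1.5,-0.25,0,0.6,0.55,-3,-0.5,0,1.2,0.55,-4.5,-0.75,0,1.8,0.55,-6,-1,0,2.4,0.55,-7.5,-1.25,0,3,0.55,-9,-1.5,0,3.6,0.55,-10.5,-1.75,0,4.2,0.55,-12,-2,0,4.8,0.55,-13.5,-2.3,0,5.4,0.55,-14.7,-2.47,0,5.77,0.55])

```text
clock: 1.77
eef_pos: [535.0, -106.1, 231.2]
tool_rot: [-3.141, 0.001, 1.495]
force: [1.4, 0.7, -0.2]
width: 38.6
```

servo_tool(commands=[0,0,1,0,0.55,0,0,2,0,0.55,0,0,3,0,0.55,0,0,4,0,0.55,0,0,5,0,0.55,0,0,6,0,0.55,0,0,6.8,0,0.55,0,0,6.8,0,0.55,0,0,6.8,0,0.55])

```text
clock: 2.52
eef_pos: [534.0, -102.6, 60.5]
tool_rot: [-3.139, -0.0, 1.5]
force: [0.8, -1.2, 0.2]
width: 37.9
```

Run:
```python
from cell import ctrl
from h import *
s=ctrl.read_state();print(s["eef_pos"],s["tool_rot"],s["force"],s["width"])
for n in("scene","top"):
    r=ctrl.get_image(n);x0,y0,x1,y1=(220,120,440,320) if n=="scene" else (200,140,420,320)
    im=r["img"].copy()
    p=proj(r,[s["eef_pos"]])[0];print(n,p)
    cv2.imwrite(f"pics/{n}1.png",cv2.resize(im[y0:y1,x0:x1],None,fx=3,fy=3,interpolation=cv2.INTER_CUBIC))
```

```text
[ 533.97427098 -102.5732744    60.53340155] [-3.13893849e+00 -2.52524308e-04  1.49996078e+00] [ 0.77247208 -1.21465862  0.22705205] 37.874666314559995
scene [257.72749273 237.58244888]
top [383.42299625 245.79918073]
```

View pics/scene1.png

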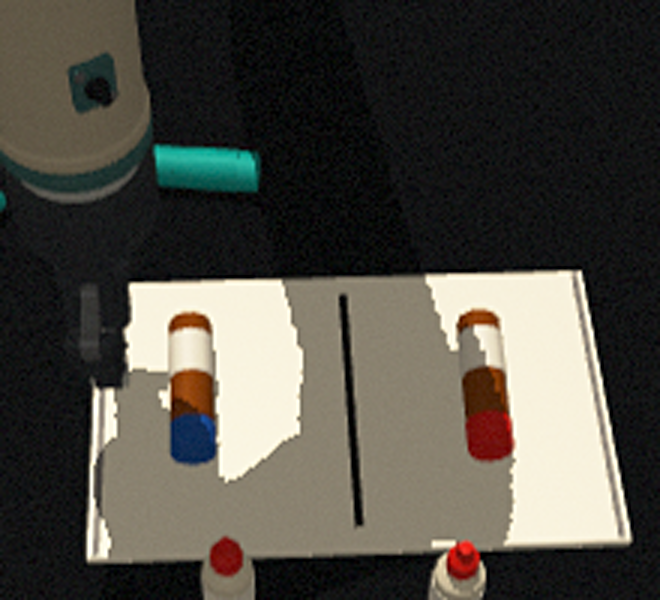

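View pics/top1.png

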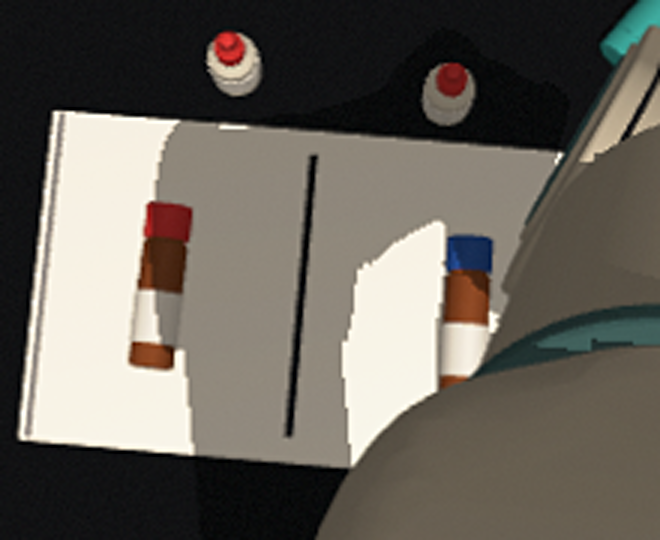

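Scene crop: the fingertips end near crop (112,385), to the left of the vial at crop (193,388), with a clear gap. In the top view the arm hides part of the vial but the cap stays visible at crop (469,253). Next I'll check the tip height relative to the TCP.

Run:
```python
from cell import ctrl
from h import *
s=ctrl.read_state();r=ctrl.get_image("scene")
im=r["img"][195:275,235:335]
g=np.clip(im.astype(float)*3,0,255).astype(np.uint8)
cv2.imwrite("pics/tip1.png",cv2.resize(g,None,fx=8,fy=7.5,interpolation=cv2.INTER_NEAREST))
e=s["eef_pos"];u=np.array([.9975,-.0707,0]);v=np.array([.0707,.9975,0])
for a in(19,33):
  for b in (-11,11):
    for dz in (0,6,12):
        p=proj(r,[e+a*u+b*v+[0,0,dz]])[0];print(a,b,dz,np.round(p,1),np.round((p-[235,195])*[8,7.5]))
```

```text
19 -11 0 [250.8 247. ] [126. 390.]
19 -11 6 [250.4 245.1] [123. 376.]
19 -11 12 [250.  243.2] [120. 361.]
19 11 0 [263.4 246.6] [227. 387.]
19 11 6 [263.1 244.7] [225. 373.]
19 11 12 [262.8 242.8] [223. 358.]
33 -11 0 [250.5 253.7] [124. 441.]
33 -11 6 [250.1 251.9] [121. 426.]
33 -11 12 [249.7 250. ] [118. 412.]
33 11 0 [263.3 253.3] [226. 438.]
33 11 6 [263.  251.5] [224. 424.]
33 11 12 [262.6 249.6] [221. 409.]
```

View pics/tip1.png

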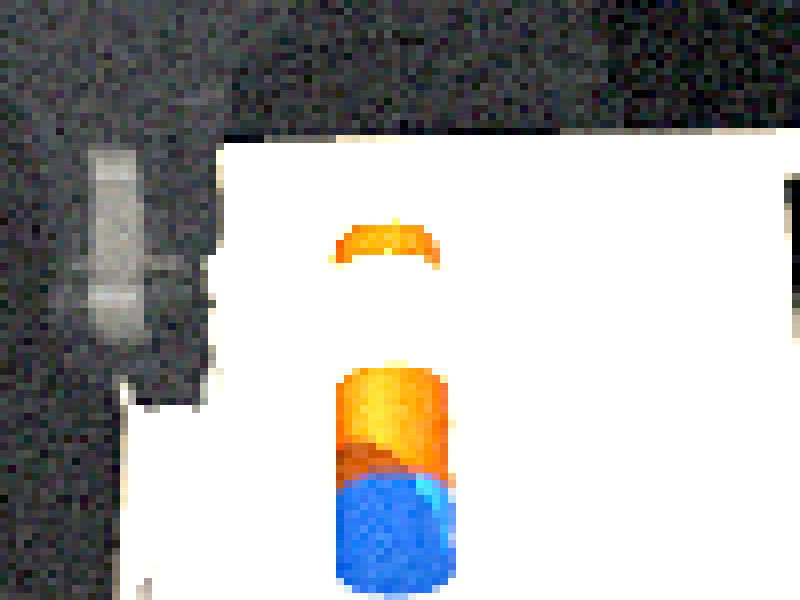

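servo_tool(commands=[0,0,0.5,0,0.55,0,0,1,0,0.55,0,0,1.4,0,0.55,0,0,1.7,0,0.55,0,0,1.95,0,0.55,0,0,1.95,0,0.55,0,0,1.95,0,0.55])

```text
clock: 3.25
eef_pos: [534.9, -102.7, 12.6]
tool_rot: [-3.141, -0.0, 1.5]
force: [0.2, 0.1, 0.4]
width: 38.5
```

Run:
```python
from cell import ctrl
from h import *
s=ctrl.read_state();print(s["eef_pos"],s["tool_rot"],s["force"],s["width"])
r=ctrl.get_image("scene");measure(r,"scene")
im=r["img"][195:315,235:435]
g=np.clip(im.astype(float)*1.6,0,255).astype(np.uint8)
cv2.imwrite("pics/tip2.png",cv2.resize(g,None,fx=4,fy=4,interpolation=cv2.INTER_NEAREST))
```

```text
[ 534.86096406 -102.72564407   12.55138715] [-3.14143181e+00 -4.29643376e-06  1.50003778e+00] [0.23181534 0.10419529 0.3944665 ] 38.542427942301096
scene line [551.4  38. ] -0.0727 169.7
scene red [553.1 120.7] -0.1082 [ 27.9 110.6]
scene blue [535.  -59.1] -0.0435 [ 25.7 108.7]
```

View pics/tip2.png

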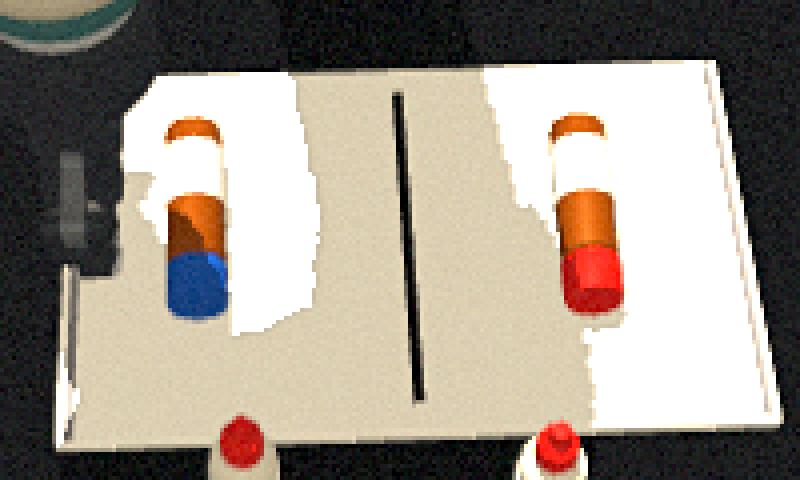

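servo_tool(commands=[0.12,0,0,0,0.55,0.24,0,0,0,0.55,0.36,0,0,0,0.55,0.48,0,0,0,0.55,0.58,0,0,0,0.55,0.66,0,0,0,0.55,0.74,0,0,0,0.55,0.82,0,0,0,0.55,0.9,0,0,0,0.55,1,0,0,0,0.55])

```text
clock: 4.13
eef_pos: [536.6, -77.7, 12.5]
tool_rot: [3.142, 0.0, 1.5]
force: [-0.6, 0.4, -0.4]
width: 38.4
```

```bash
cat > look.py <<'E'
from cell import ctrl
from h import *
import sys
s=ctrl.read_state();print(np.round(s["eef_pos"],1),np.round(s["tool_rot"],3),np.round(s["force"],1),s["clock"])
r=ctrl.get_image("scene");o=measure(r,"scene")
v=np.array([.071,.9975]);u=np.array([.9975,-.071])
C=np.array([551.1,38.2])
if "blue" in o: print("vial card xy",(o["blue"][0]-C)@u,(o["blue"][0]-C)@v,"rel yaw",o["blue"][1]+.071)
print("tool card xy",(s["eef_pos"][:2]-C)@u,(s["eef_pos"][:2]-C)@v)
im=r["img"][195:315,235:435]
g=np.clip(im.astype(float)*1.6,0,255).astype(np.uint8)
cv2.imwrite(f"pics/{sys.argv[1]}.png",cv2.resize(g,None,fx=4,fy=4,interpolation=cv2.INTER_NEAREST))
E
python3 look.py p1
```

```text
[536.6 -77.7  12.5] [3.142 0.    1.5  ] [-0.6  0.4 -0.4] 4.1333
scene line [551.4  38. ] -0.0719 169.7
scene red [553.1 120.7] -0.1082 [ 27.9 110.6]
scene blue [535.6 -52.6] -0.068 [ 25.5 108.5]
vial card xy -9.05153117065432 -91.6996428314209 rel yaw 0.0029989406
tool card xy -6.189455709760667 -116.6601923658798
```

View pics/p1.png

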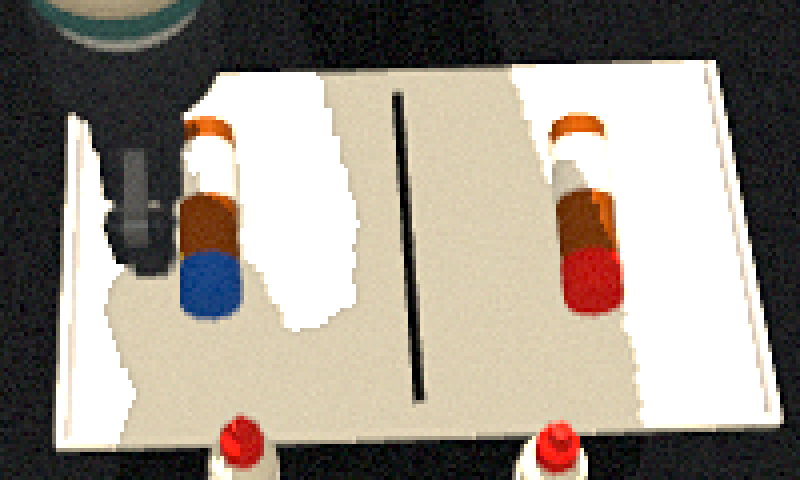

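The vial is in contact, aligned to within 0.003 rad, and has rolled about 6 mm. The tool-to-axis offset is 25 mm. I'll keep pushing.

servo_tool(commands=[0.08,0,0,0,0.55,0.18,0,0,0,0.55,0.3,0,0,0,0.55,0.42,0,0,0,0.55,0.54,0,0,0,0.55,0.66,0,0,0,0.55,0.78,0,0,0,0.55,0.9,0,0,0,0.55,1.02,0,0,0,0.55,1.14,0,0,0,0.55])

```text
clock: 5.02
eef_pos: [538.7, -49.0, 12.5]
tool_rot: [-3.142, -0.0, 1.5]
force: [-0.4, 0.5, -0.1]
width: 38.1
```

```bash
python3 look.py p2
```

```text
[538.7 -49.   12.5] [-3.142 -0.     1.5  ] [-0.4  0.5 -0.1] 5.0167
scene line [551.4  38. ] -0.0729 169.7
scene blue [537.2 -24.9] -0.0524 [ 26.4 110.7]
scene red [553.1 120.7] -0.1062 [ 28.1 110.6]
vial card xy -9.37586583976748 -63.92444253406526 rel yaw 0.018573511
tool card xy -6.221294765686285 -87.82709629987414
```

servo_tool(commands=[0.08,0,0,0,0.55,0.18,0,0,0,0.55,0.3,0,0,0,0.55,0.42,0,0,0,0.55,0.54,0,0,0,0.55,0.66,0,0,0,0.55,0.78,0,0,0,0.55,0.9,0,0,0,0.55,1.02,0,0,0,0.55,1.14,0,0,0,0.55])

```text
clock: 5.9
eef_pos: [540.7, -20.5, 12.5]
tool_rot: [-3.142, -0.0, 1.5]
force: [0.6, -0.0, -0.6]
width: 38.1
```

```bash
python3 look.py p3
```

```text
[540.7 -20.5  12.5] [-3.142 -0.     1.5  ] [ 0.6 -0.  -0.6] 5.9
scene line [570.6  36.8] -0.0777 131.3
scene blue [538.4   5.1] -0.1199 [ 25.4 110.7]
scene red [553.1 120.7] -0.1062 [ 28.1 110.6]
vial card xy -10.286986981201196 -33.96096686706544 rel yaw -0.04891511
tool card xy -6.2507806291440335 -59.28676271634424
```

View pics/p3.png

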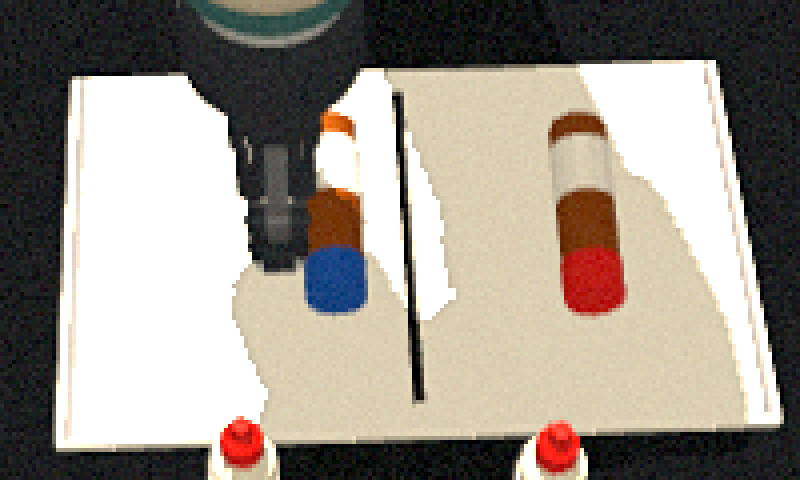

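servo_tool(commands=[0.08,0,0,0,0.55,0.16,0,0,0,0.55,0.26,0,0,0,0.55,0.36,0,0,0,0.55,0.46,0,0,0,0.55,0.56,0,0,0,0.55,0.65,0,0,0,0.55,0.73,0,0,0,0.55,0.8,0,0,0,0.55,0.86,0,0,0,0.55])

```text
clock: 6.78
eef_pos: [542.2, 0.8, 12.5]
tool_rot: [-3.142, -0.0, 1.5]
force: [-0.3, -0.2, 0.7]
width: 38.5
```

servo_tool(commands=[0.05,0,0,0,0.55,0.1,0,0,0,0.55,0.15,0,0,0,0.55,0.2,0,0,0,0.55,0.24,0,0,0,0.55,0.28,0,0,0,0.55,0.3,0,0,0,0.55,0.32,0,0,0,0.55])

```text
clock: 7.45
eef_pos: [542.8, 8.6, 12.6]
tool_rot: [3.142, -0.0, 1.5]
force: [0.3, -0.3, 0.2]
width: 38.5
```

```bash
python3 look.py p4
```

```text
[542.8   8.6  12.6] [ 3.142 -0.     1.5  ] [ 0.3 -0.3  0.2] 7.45
scene blue [541.6  32.3] -0.0538 [ 26.6 110.9]
scene red [553.1 120.7] -0.1062 [ 28.1 110.6]
vial card xy -9.099312317657494 -6.592109244918828 rel yaw 0.017153166
tool card xy -6.225060088483586 -30.109858592446237
```

View pics/p4.png

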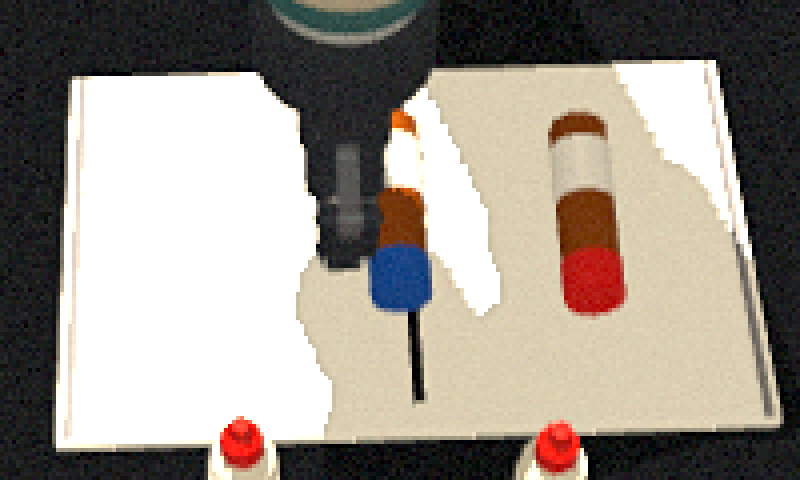

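servo_tool(commands=[0.03,0,0,0,0.55,0.06,0,0,0,0.55,0.09,0,0,0,0.55,0.12,0,0,0,0.55,0.14,0,0,0,0.55,0.15,0,0,0,0.55,0.15,0,0,0,0.55,0.15,0,0,0,0.55,0.15,0,0,0,0.55,0.15,0,0,0,0.55])

```text
clock: 8.33
eef_pos: [543.0, 12.3, 12.5]
tool_rot: [-3.142, 0.0, 1.5]
force: [-0.7, 0.2, 0.8]
width: 38.5
```

servo_tool(commands=[-0.1,0,0,0,0.55,-0.3,0,0,0,0.55,-0.6,0,0,0,0.55,-1,0,0,0,0.55,-1.5,0,0,0,0.55,-2.1,0,0,0,0.55,-2.7,0,0,0,0.55,-3.2,0,0,0,0.55,-3.5,0,0,0,0.55,-3.5,0,0,0,0.55])

```text
clock: 9.17
eef_pos: [536.6, -78.1, 12.7]
tool_rot: [3.141, 0.002, 1.496]
force: [-1.3, -0.2, 0.7]
width: 38.7
```

```bash
python3 look.py p5
python3 - <<'E'
from cell import ctrl
from h import *
r=ctrl.get_image("top");measure(r,"top");cv2.imwrite("pics/top5.png",cv2.resize(r["img"][140:320,190:420],None,fx=3,fy=3))
E
```

```text
[536.6 -78.1  12.7] [3.141e+00 2.000e-03 1.496e+00] [-1.3 -0.2  0.7] 9.1667
scene blue [541.8  36.3] -0.0639 [ 26.7 110.9]
scene red [553.1 120.7] -0.1082 [ 27.9 110.6]
vial card xy -9.174257511901878 -2.5998995185852096 rel yaw 0.0070894435
tool card xy -6.249672140400179 -117.06108274017876
top red [555.  121.9] -0.1043 [26.4 96.5]
```

View pics/p5.png

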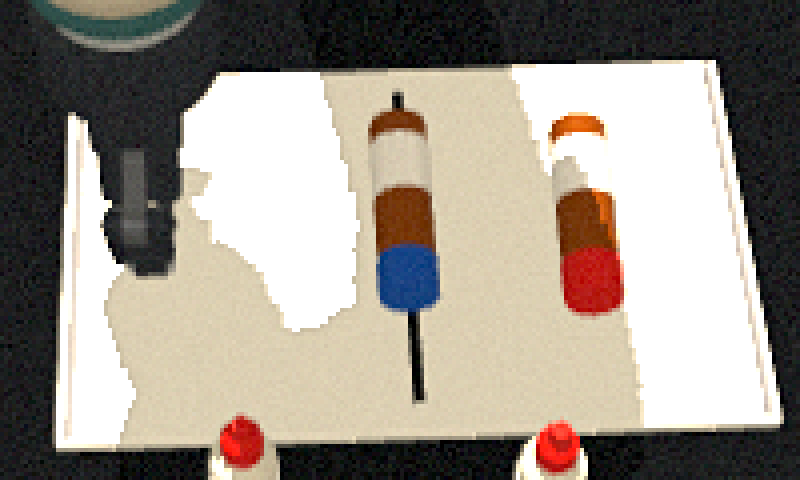

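View pics/top5.png

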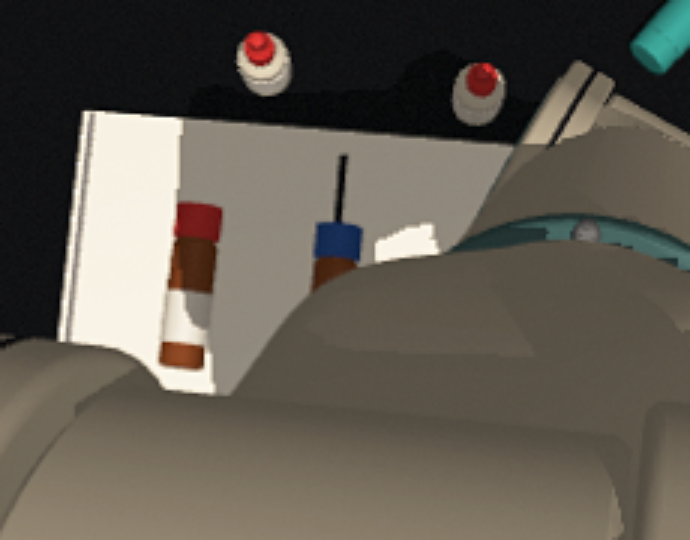

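The vial rests on the line. I'll lift clear and check it unobstructed.

servo_tool(commands=[0,0,-1,0,0.55,0,0,-2,0,0.55,-0.8,0,-3.2,0,0.55,-2,0,-4.2,0,0.55,-3.2,0,-5,0,0.55,-4.5,0,-5.6,0,0.55,-6,0,-6,0,0.55,-7.2,0,-6,0,0.55,-8.2,0,-6,0,0.55,-8.2,0,-6,0,0.55])

```text
clock: 10.1
eef_pos: [521.3, -285.6, 163.3]
tool_rot: [3.14, 0.005, 1.494]
force: [0.1, -0.4, -0.7]
width: 38.3
```

```bash
python3 look.py p6
python3 - <<'E'
from cell import ctrl
from h import *
import pickle
r=ctrl.get_image("top");measure(r,"top");cv2.imwrite("pics/top6.png",cv2.resize(r["img"][140:320,190:420],None,fx=3,fy=3))
d=pickle.load(open("im0.pkl","rb"))
for n,bx in (("top",(260,140,370,185)),("scene",(280,292,390,332))):
    i=ctrl.get_image(n)["img"]
    for q in(d[n]["img"],i):
        h=cv2.cvtColor(q,cv2.COLOR_BGR2HSV)[bx[1]:bx[3],bx[0]:bx[2]]
        m=((h[...,1]>120)&(h[...,2]>60)&((h[...,0]<12)|(h[...,0]>170))).astype(np.uint8)
        _,_,st,ce=cv2.connectedComponentsWithStats(m);print(n,[(np.round(c,1),s[4]) for c,s in zip(ce[1:],st[1:]) if s[4]>20])
E
```

```text
[ 521.3 -285.6  163.3] [3.14  0.005 1.494] [ 0.1 -0.4 -0.7] 10.1
scene blue [541.8  36.4] -0.0743 [ 26.2 110.9]
scene red [553.1 120.7] -0.1044 [ 27.6 110.6]
vial card xy -9.11895170669558 -2.475091582870488 rel yaw -0.0033148825
tool card xy -6.736414097185091 -325.0737383446319
top red [555.3 121.9] -0.1015 [26.2 97.1]
top blue [544.7  37.7] -0.0583 [25.3 99.2]
top [(array([15.9, 15.6]), np.int32(96)), (array([90.2, 25.9]), np.int32(94))]
top [(array([15.9, 15.6]), np.int32(97)), (array([90.3, 25.9]), np.int32(93))]
scene [(array([15.1, 13.4]), np.int32(112)), (array([93.9, 14.7]), np.int32(112))]
scene [(array([15. , 13.4]), np.int32(113)), (array([93.9, 14.7]), np.int32(112))]
```

View pics/top6.png

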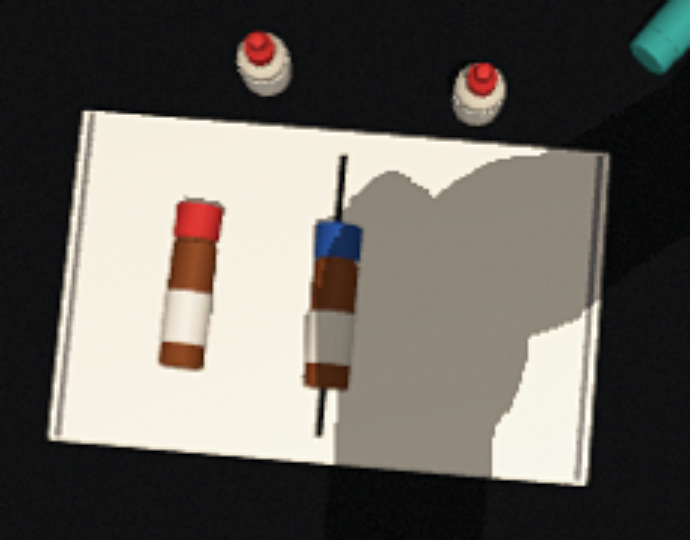

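```bash
python3 -c "
from cell import ctrl
print(ctrl.finish_job())"
```

```text
the job is handed in; nothing more can be done
None
```

I pushed the blue-capped vial about 96 mm across the card with half-closed fingertips, then backed off, lifted clear and handed in the job at about 10 s of the 48 s allowed.

**Vial position:** the last pictures put it 1.3 mm (top) and 2.5 mm (scene) short of the line. The two views differ by about 1 mm. It lies about 6–9 mm from the line's middle and within about 0.015 rad of the line. It had not moved between the last two looks.

**Other objects:** the red-capped vial and the droppers' red tips appear in the same places as at the start, to within the measurement noise.

**Fingers and card:** the force readings never rose above noise (about 1.5 N). That noise is above the 1 N card limit, so clearance rests on the tool height: the tool point stayed about 4.5 mm above the card.

**Not confirmed:**
- **Rolling over:** the vial has no mark that shows its turn, so I could not see it roll over. I inferred it from the distance pushed, which is about one full turn.
- **During the push:** two mid-push readings were affected by the gripper. The line fit was shortened or lost, and one yaw reading (−0.05 rad) was off because the fingers hid part of the vial. I relied on the tool position and the later clear views instead.

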